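# Spot-check three wares with a contact thermometer and hang it on the rail

### The arm

A 6-joint arm with a two-finger parallel gripper is mounted at the origin on the work surface. World frame = base frame: x ahead of the robot, y to its left, z up, the work surface at z = 0. Lengths are in mm, angles in rad, forces in N, time in s.
With the tool pointing down it reaches from about 275 to 1000 mm from the base axis. Payload 8.4 kg.
Tool frame: the origin (TCP) lies midway between the tips of the shut fingers; the grasp point (between the pads) lies 19 mm behind it; z points along the fingers, y is the line along which they close (so a half turn about z gives the same grasp; the last joint's range is limited). The gripper opens to 85 mm and grips with 20 to 120 N. Pads are 22 mm wide; open, the fingers measure 114 mm over their backs; the gripper's body (76 mm by 85 mm) begins 54 mm behind the grasp point. The pads swing forward as they close: fully open they stand 13 mm farther back than shut.
Start: joints at [-1.294, 0.353, 1.633, -0, 1.155, -0.002], TCP at [172, -600.869, 231.281] pointing down, gripper open.
Joint ranges: [-2.63, 2.63], [-0.92, 2.1], [0.06, 2.66], [-1.3, 4.44], [0, 2.69], [-3.02, 3.02]. Speed limits (rad/s): [2.22, 2.22, 2.79, 3.14, 3.14, 3.14].

### API

Orientations are given as [roll, pitch, yaw] about the fixed x, y, z axes, in that order (R = Rz(yaw) Ry(pitch) Rx(roll)).
In Python, from rig import r, cams gives the robot as it stands. The module is installed in compiled form; this text tells all that it offers.
- The arm moves only by the tool send_rows, never from a script. Its argument "targets" is one flat list of numbers, 7 for each row, row after row: the shift along the tool's x, y, z in m, then the turn, a rotation vector about the tool's x, y, z in rad, then the opening, from -1 (shut) to 1 (fully open). In form: [tx, ty, tz, wx, wy, wz, fingers, tx, ty, tz, wx, wy, wz, fingers, ...]. A call has 1 to 12 rows; each row is the pose to reach, as a shift and turn from the pose commanded when the call began, along the tool's axes at that moment; what a row does not reach only later rows make up. A row lasts 1/12 s, in which the tool goes at most 41.7 mm and 7.16 degrees, less where a joint would pass 70% of its speed; a pose out of reach is approached as far as the arm can. A call with a gripper value outside its range is refused whole. The fingers move at their own pace and stop on an object; "grip_force" is the grip in N (left out, the last holds). Time passes only in rows, so rows that repeat a pose let the fingers close. It gives the time, the measured TCP pose, the force, the opening and the grip force at its end, in the units of the state.
- r.sense(): the state, without advancing time (a new reading comes with each control period).
- cams.grab_frame(name): name is "scene" or "top"; returns a dict with "color" (384x512x3 uint8, blue, green, red), "fx", "fy", "cx", "cy" (pixels), "xyz" and "attitude" of the camera in the world. Camera axes: x right, y down, z forward; pixel columns grow to the right and rows downward; lengths in mm; the calibration is good to about 2 mm. A picture is of the moment at which its call begins. There is no depth.
- r.sign_off(): hands the job in; it is judged then, once.
The state is a dict: "clock": time; "qpos": joint angles; "qvel": joint speeds; "joint_efforts": joint torques, N m; "eef_pos": TCP position; "tcp_rot": TCP orientation; "contact_force": force on the tool from outside, world axes, zero at the start; "wrist_torque": the same for the moment, N m; "opening": opening from 0.0 (shut) to 1.0 (fully open); "grasp_force": force on a finger pad.
Only numpy, scipy, OpenCV 4.12 (cv2) and the standard library are available. Lean on these libraries where they do the work, as an engineer would, in place of code of your own. Each camera call takes 0.05 s, during which the arm holds its last target. There are 200 camera calls.

### The job

Lift the orange two-legged contact thermometer off its charging block by the grip on top and touch its sprung steel tip onto the blue dot in the plate, then the yellow dot on the closed jar lid, then the white dot on the upturned red cup, keeping the tip pressed lightly for about a second each time and raising it clear in between. Then hang the thermometer astride the steel rail, one leg on each side, and let go only once the rail carries it. Leave the wares standing where they are and do not disturb the clay burner or the scoop.

Things in the scene. Friction and masses are not known exactly. Their poses are not given: they have to be found in the camera images.
- gauge: Upside-down-U contact thermometer, loose, 0.22 kg, starting astride the charging block. Origin: middle of the bridge's underside, z up. Orange bridge 92 (x) x 36 (y) x 10 mm. Legs 20 x 28 mm hang 70 mm down at x = +34 mm (orange, with the tip) and x = -34 mm (black), 48 mm clear between them. The 8 mm thick steel tip sticks 40 mm out below the +x leg, its end at (34, 0, -110) mm.
- grip (a point): Centre of the black rubber grip standing on the thermometer's bridge: 22 (x) x 30 (y) mm, 44 mm tall, from 10 to 54 mm above the thermometer's origin; this point lies 32 mm above that origin.
- tip_end (a point): Round lower end of the thermometer's steel tip (moves up with the tip as it is pressed).
- tip (a joint): How far the sprung tip is pushed in, m: 0 free, 0.014 fully in. Spring force about 1 N at first contact, 3 N at 6 mm, 6 N fully in.
- dock: Fixed charging block. Origin: centre of its underside. A black foot 90 (x) x 70 (y) x 8 mm and a grey upright ridge 28 (x) x 60 (y) mm, its top 130 mm above the bench, on which the thermometer's bridge sits with a leg on each x side.
- rail: Fixed steel rail: horizontal bar 16 mm thick, 220 mm long along its own y axis, its centre line 190 mm above the bench, on a post at each end. Origin on the bench under the bar's middle.
- rail_mid (a point): Middle of the rail's bar, on its centre line; same axes as the rail.
- plate: Loose round aluminium plate, 140 mm across at the rim, 16 mm high, flat inside over the middle 90 mm, floor 4 mm thick. Origin: centre of its underside.
- blue_dot (a point): Centre of the blue dot (20 mm across) in the middle of the plate, on its inner floor.
- jar: Loose round steel jar, 84 mm across, 89 mm high with its lid. Origin: centre of its underside. The lid is hinged on a pin at the jar's +x side.
- lid (a joint): Opening angle of the jar's hinged lid, rad: 0 closed (as at the start), opens upward.
- yellow_dot (a point): Centre of the yellow dot (20 mm across) in the middle of the jar lid's top, 89 mm above the bench when shut.
- cup: Loose red enamel cup standing upside down, 82 mm across at the rim below, 80 mm high; handle at its +y side reaching 64 mm from the axis. Origin: centre of the underside, on the bench.
- white_dot (a point): Centre of the white dot (20 mm across) in the middle of the upturned cup's base, 80 mm above the bench.
- burner: Loose clay incense burner (bystander), 84 mm across, 70 mm high. Origin: centre of its underside.
- scoop: Loose blue plastic scoop (bystander): an open box 90 x 60 x 35 mm with a handle reaching 135 mm from its origin to -x. Origin: centre of the underside of the box.

How it is judged (in metres and radians):
On the way, in this order (a step that is already met when the one before it is completed fails the run):
1. the thermometer is lifted off its charging block (z of gauge in the frame of dock above 0.15 m), for 0.1 s.
2. its tip is pressed on the blue dot in the plate for 0.4 s (distance between tip_end and blue_dot below 0.0115 m and contact force between gauge and plate above 0.5 N), for 0.4 s.
3. its tip is pressed on the yellow dot on the jar lid for 0.4 s (distance between tip_end and yellow_dot below 0.0115 m and contact force between gauge and jar above 0.5 N), for 0.4 s.
4. its tip is pressed on the white dot on the cup for 0.4 s (distance between tip_end and white_dot below 0.0115 m and contact force between gauge and cup above 0.5 N), for 0.4 s.
At the end, for the whole second after the job is handed in: Thermometer hangs still astride the bar, carried by it: bridge within 24 mm across and 100 mm along of the bar's middle (height -10 to 25 mm), tilt and turn off square under 0.5 rad. Lid under 0.1 rad. Plate, jar, cup upright within 0.1 rad and moved under 20 mm (z of gauge in the frame of rail_mid between -0.01 and 0.025 m and x of gauge in the frame of rail_mid between -0.024 and 0.024 m and y of gauge in the frame of rail_mid between -0.1 and 0.1 m and angle between gauge's own z axis and vertical below 0.5 rad and angle between the y axis of gauge and the y axis of rail, either way round below 0.5 rad and contact force between gauge and rail above 0.5 N and linear speed of gauge below 0.03 m/s and value of joint lid below 0.1 rad and angle between each of plate, jar, cup's own z axis and vertical below 0.1 rad and distance of each of plate, jar, cup from where it was at the start of the episode below 0.02 m); the robot touches nothing.
It fails at once if the thermometer pushes on a ware with more than 15 N (contact force between gauge and plate above 15 N or contact force between gauge and jar above 15 N or contact force between gauge and cup above 15 N).
It fails at once if a ware is shifted more than 20 mm (distance of any of plate, jar, cup from where it was at the start of the episode above 0.02 m).
It fails at once if the burner or the scoop is shifted more than 20 mm (distance of any of burner, scoop from where it was at the start of the episode above 0.02 m).
It fails at once if the thermometer is dropped: falls faster than 0.45 m/s with no finger on it (contact force between the fingers and gauge below 0.05 N and linear speed of gauge above 0.45 m/s).
It also fails if it takes over 72 s, if anything falls off the work surface, if the arm or the gripper's body presses on something with over 40 N, if the wrist force passes 120 N, or if a joint passes its speed limit or range.

## Working session

There is one attempt and no reset: what is moved stays moved. The work goes in short steps, Python scripts to look and compute and a tool call to move; the robot and the scene stay as the last step left them, time stands still between calls to the robot, and variables do not carry over. Pictures are saved under pics/ and viewed, at most 10 in all, crops included, and the job is handed in when it is done.

Besides the shell and the picture viewer there is one more tool, called after "Emit:" by a JSON object that holds its "fn" and its "kwargs". send_rows: Moves the arm, as the interface text tells. Its arguments: {"type":"object","properties":{"targets":{"type":"array"},"grip_force":{"type":"number"}},"required":["targets"]}

```bash
mkdir -p pics; python3 - <<'E'
from rig import r,cams
import cv2
print(r.sense())
for n in("scene","top"):
    f=cams.grab_frame(n); cv2.imwrite(f"pics/{n}0.png",f["color"])
    print(n,{k:v for k,v in f.items() if k!="color"})
E
```

```text
{'clock': 0.0, 'qpos': array([-1.29441334e+00,  3.53632188e-01,  1.63415771e+00,  3.06121249e-05,
        1.15518455e+00, -2.40663907e-03]), 'qvel': array([ 0.00097531,  0.00169426, -0.00061506,  0.00093852, -0.000667  ,
        0.00079956]), 'joint_efforts': array([ 5.16471318e-04, -6.05256057e+01, -3.42071307e+01, -1.66258228e-04,
        9.38387762e-03, -4.29976907e-07]), 'eef_pos': array([ 171.86831898, -600.40121234,  230.5615562 ]), 'tcp_rot': array([-3.14021093e+00, -3.13143941e-05,  2.78777225e-01]), 'contact_force': array([0.69549032, 0.25687193, 0.15182802]), 'wrist_torque': array([-0.01925823, -0.06711193,  0.03509557]), 'grasp_force': 0.0, 'opening': 0.9991235981729664}
scene {'fx': 442.87578099399394, 'fy': 442.87578099399394, 'cx': 256.34647288065594, 'cy': 189.52546692652965, 'xyz': array([1227.85652467, -194.74122624, 1224.78298047]), 'attitude': array([-2.57802889,  0.00761904,  1.30332136])}
top {'fx': 361.79098883110004, 'fy': 361.79098883110004, 'cx': 253.9808311882723, 'cy': 194.2826505020866, 'xyz': array([ 417.18557925,   -8.06208579, 1060.92682884]), 'attitude': array([-2.99948494,  0.0105373 , -1.55503195])}
```

View pics/scene0.png

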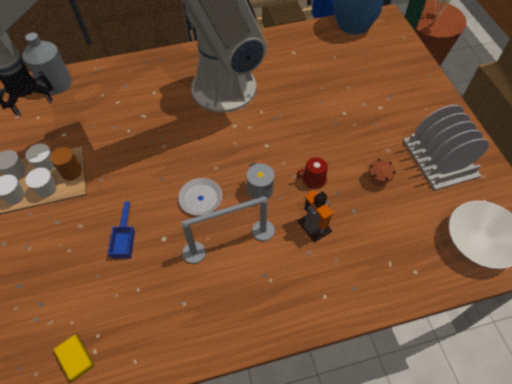

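View pics/top0.png

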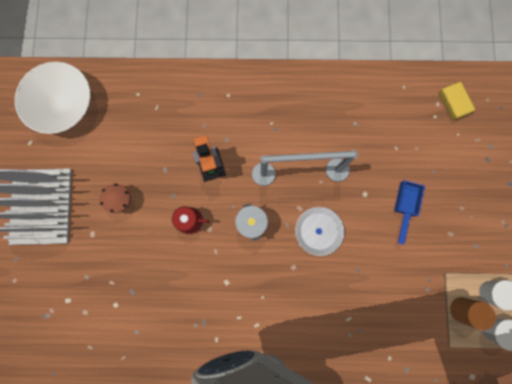

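Both views show the whole bench. In the top view I see the gauge near (207,155), the rail from (262,160) to (355,155), the plate dot at (319,231), the jar dot at (251,222) and the cup dot at (184,218).

```bash
cat > h.py <<'E'
import numpy as np,cv2
from scipy.spatial.transform import Rotation as R
def ray(f,uv):
    d=np.array([(uv[0]-f["cx"])/f["fx"],(uv[1]-f["cy"])/f["fy"],1.])
    d=R.from_euler("xyz",f["attitude"]).as_matrix()@d
    return np.array(f["xyz"]),d/np.linalg.norm(d)
def plane(f,uv,z):
    o,d=ray(f,uv); return o+d*(z-o[2])/d[2]
def tri(fa,a,fb,b):
    o1,d1=ray(fa,a);o2,d2=ray(fb,b)
    s=np.linalg.lstsq(np.c_[d1,-d2],o2-o1,rcond=None)[0]
    p,q=o1+s[0]*d1,o2+s[1]*d2
    return (p+q)/2,np.linalg.norm(p-q)
def proj(f,p):
    c=R.from_euler("xyz",f["attitude"]).as_matrix().T@(np.array(p)-f["xyz"])
    return np.array([c[0]/c[2]*f["fx"]+f["cx"],c[1]/c[2]*f["fy"]+f["cy"]])
def blob(img,mask,box):
    "centroid of the mask within box x0,y0,x1,y1"
    x0,y0,x1,y1=box; m=mask[y0:y1,x0:x1]
    v,u=np.nonzero(m); return np.array([u.mean()+x0,v.mean()+y0]),len(u)
E
python3 - <<'E'
from rig import cams
from h import *
s=cams.grab_frame("scene");t=cams.grab_frame("top")
def hsv(f): return cv2.cvtColor(f["color"],cv2.COLOR_BGR2HSV)
def rng(f,lo,hi): return cv2.inRange(hsv(f),np.array(lo),np.array(hi))
spec={"blue":([100,120,60],[130,255,255],(190,188,212,208),(308,221,330,241)),
"yellow":([20,120,120],[35,255,255],(248,165,272,185),(240,211,262,232)),
"white":([0,0,170],[180,90,255],(308,156,326,174),(176,210,193,227))}
for k,(lo,hi,bs,bt) in spec.items():
    a,na=blob(None,rng(s,lo,hi),bs);b,nb=blob(None,rng(t,lo,hi),bt)
    p,e=tri(s,a,t,b);print(k,a,na,b,nb,p.round(1),round(e,1), [plane(t,b,z).round(1)[:2] for z in {"blue":[4],"yellow":[89],"white":[80]}[k]])
a=cv2.resize(s["color"][180:250,280:350],(400,400),interpolation=cv2.INTER_CUBIC)
b=cv2.resize(t["color"][125:195,175:245],(400,400),interpolation=cv2.INTER_CUBIC)
cv2.imwrite("pics/g1.png",np.hstack([a,b]))
a=cv2.resize(s["color"][180:270,170:290],(400,300),interpolation=cv2.INTER_CUBIC)
b=cv2.resize(t["color"][130:220,245:365],(400,300),interpolation=cv2.INTER_CUBIC)
cv2.imwrite("pics/r1.png",np.hstack([a,b]))
E
```

```text
blue [200.21428571 197.64285714] 14 [318.5 231. ] 16 [ 463.2 -182.9    5.4] 0.9 [array([ 463.2, -183.6])]
yellow [260.11538462 174.19230769] 26 [251.         221.29166667] 24 [482.8  11.9  90. ] 1.4 [array([482.7,  11.2])]
white [316.38095238 164.42857143] 21 [183.5        218.13793103] 58 [489.1 195.2  81.3] 0.8 [array([489.1, 195.1])]
```

View pics/g1.png

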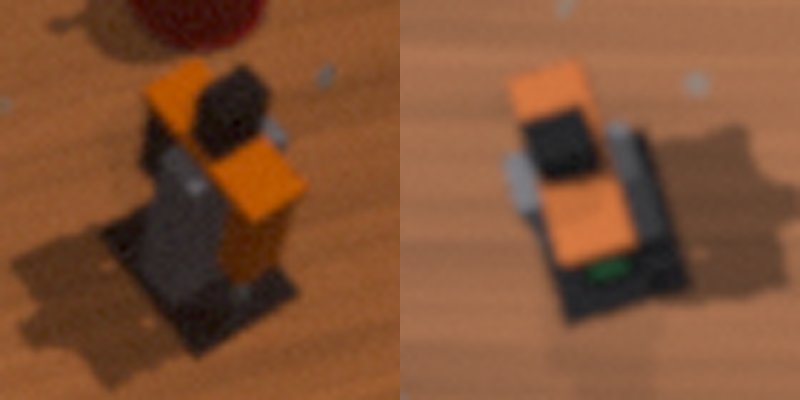

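View pics/r1.png

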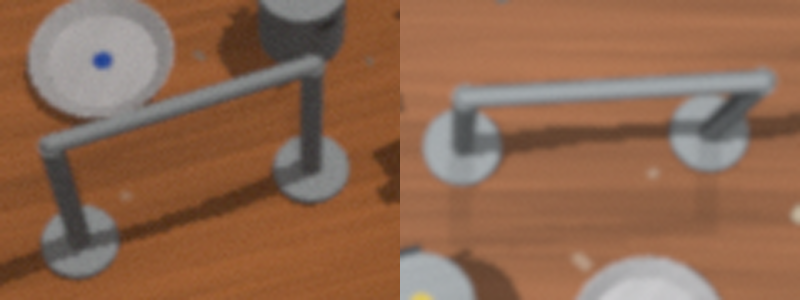

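The crops show the orange leg at the far (+x,+y) end of the bridge and the black leg towards the robot. The rail bar ends are clear in both views: top (263.6,158.5) and (354.8,154), scene (264.8,199.5) and (184.4,224.1).

```bash
python3 - <<'E'
from rig import cams
from h import *
s=cams.grab_frame("scene");t=cams.grab_frame("top")
def om(f,box,v0):
    m=cv2.inRange(cv2.cvtColor(f["color"],cv2.COLOR_BGR2HSV),np.array([5,150,v0]),np.array([20,255,255]))
    z=np.zeros_like(m);x0,y0,x1,y1=box;z[y0:y1,x0:x1]=m[y0:y1,x0:x1];return z
for v0 in(150,190,210):
  for f,box,n in((t,(190,132,222,175),"top"),(s,(300,188,340,222),"scene")):
    m=om(f,box,v0);p=np.argwhere(m)[:,::-1].astype(np.float32)
    if len(p)<20: continue
    rc=cv2.minAreaRect(p);c=cv2.boxPoints(rc)
    w=np.array([plane(f,q,140) for q in c])
    L=[(np.linalg.norm(w[(i+1)%4]-w[i])) for i in range(4)]
    i=int(np.argmax(L));d=w[(i+1)%4]-w[i]
    print(n,v0,len(p),"ctr",plane(f,rc[0],140).round(1),rc[0],"sides",np.round(L,0),"yaw",np.degrees(np.arctan2(d[1],d[0])))
# hand-read top corners of the bridge
c=np.array([[108,78],[180,62],[236,245],[160,265]])/5.714+[175,125]
w=np.array([plane(t,q,140) for q in c]);print(w.round(0),w.mean(0))
c2=np.array([[148,95],[197,60],[306,185],[258,220]])/5.714+[280,180]
w2=np.array([plane(s,q,140) for q in c2]);print(w2.round(0),w2.mean(0))
print("tri ctr",tri(t,c.mean(0),s,c2.mean(0)))
A=tri(s,(264.8,199.5),t,(263.6,158.5));B=tri(s,(184.4,224.1),t,(354.8,154))
print("rail",A,B,(A[0]+B[0])/2,np.linalg.norm(A[0]-B[0]))
for u in((263.6,158.5),(354.8,154)):print(plane(t,u,190))
for u in((264.8,199.5),(184.4,224.1)):print(plane(s,u,190))
E
```

```text
top 150 293 ctr [657.2 135.2 140. ] (204.42477416992188, 152.60986328125) sides [38. 92. 37. 92.] yaw -161.72089046657868
scene 150 214 ctr [646.3 146.4 140. ] (320.6802978515625, 199.48361206054688) sides [ 75. 104.  72. 102.] yaw 27.42702964262722
top 190 200 ctr [657.5 135.5 140. ] (204.3026885986328, 152.48377990722656) sides [32. 88. 32. 88.] yaw -161.52778635810887
top 210 45 ctr [655.8 135.4 140. ] (204.32786560058594, 153.1065673828125) sides [24. 80. 24. 80.] yaw -162.06767687725676
[[695. 164. 140.]
 [703. 131. 140.]
 [617. 103. 140.]
 [607. 137. 140.]] [655.22956407 133.90415204 140.        ]
[[626. 109. 140.]
 [613. 139. 140.]
 [696. 167. 140.]
 [708. 137. 140.]] [660.60441998 138.1396713  140.        ]
tri ctr (array([657.39464439, 137.61983176, 133.03723459]), np.float64(5.497785498169657))
rail (array([631.64952802, -17.49649817, 189.47739149]), np.float64(3.5877152476754506)) (array([ 646.32881349, -242.5621212 ,  187.9545454 ]), np.float64(3.456629803560856)) [ 638.98917076 -130.02930969  188.71596845] 225.5489639707312
[631.10741622 -19.23697762 190.        ]
[ 645.42796684 -243.73332657  190.        ]
[632.30272096 -15.82580053 190.        ]
[ 648.10684536 -240.81980443  190.        ]
```

```bash
cat > mv.py <<'E'
# plan the shift from the current commanded pose (cmd.json: x,y,z mm, yaw rad; tool pointing down) to given TCP poses
import sys,json,numpy as np
from rig import r
def plan(*ts):
    c=json.load(open("cmd.json"));s=r.sense()
    print("meas",s["eef_pos"].round(1),s["tcp_rot"].round(3),"F",s["contact_force"].round(2),"q",s["qpos"].round(2),"open",round(s["opening"],3),"gf",round(s["grasp_force"],1),"t",round(s["clock"],1),"cmd",np.round(c,3))
    y=c[3];X=np.array([np.cos(y),np.sin(y),0]);Y=np.array([np.sin(y),-np.cos(y),0])
    for t in ts:
        d=np.array(t[:3])-c[:3]
        o=[round(float(v)/1000,4) for v in(d@X,d@Y,-d[2])]+[0,0,round(-(np.radians(t[3])-y),3)]
        print(t,"->",o)
    if ts: json.dump([float(v) for v in t[:3]]+[float(np.radians(t[3]))],open("cmd.json","w"))
E
echo '[172,-600.869,231.281,0.2788]'>cmd.json
python3 -c "
from mv import *
plan((420,-230,350,60))"
```

```text
meas [ 172.  -600.7  231. ] [-3.141 -0.     0.279] F [-0.21 -0.25 -0.48] q [-1.29  0.35  1.63  0.    1.16 -0.  ] open 0.996 gf 0.0 t 0.3 cmd [ 1.72000e+02 -6.00869e+02  2.31281e+02  2.79000e-01]
(420, -230, 350, 60) -> [0.3405, -0.2883, -0.1187, 0, 0, np.float64(-0.768)]
```

Emit:
{"fn": "send_rows", "kwargs": {"targets": [0.3405,-0.2883,-0.1187,0,0,-0.768,1,0.3405,-0.2883,-0.1187,0,0,-0.768,1,0.3405,-0.2883,-0.1187,0,0,-0.768,1,0.3405,-0.2883,-0.1187,0,0,-0.768,1,0.3405,-0.2883,-0.1187,0,0,-0.768,1,0.3405,-0.2883,-0.1187,0,0,-0.768,1,0.3405,-0.2883,-0.1187,0,0,-0.768,1,0.3405,-0.2883,-0.1187,0,0,-0.768,1,0.3405,-0.2883,-0.1187,0,0,-0.768,1,0.3405,-0.2883,-0.1187,0,0,-0.768,1,0.3405,-0.2883,-0.1187,0,0,-0.768,1,0.3405,-0.2883,-0.1187,0,0,-0.768,1]}}

```text
clock: 1.3
eef_pos: [423.4, -225.6, 352.2]
tcp_rot: [3.138, -0.003, 1.051]
contact_force: [0.7, 0.4, 0.5]
opening: 0.997
grasp_force: 0.0
```

```bash
python3 -c "
from mv import *
plan((657.5,135.5,260,108.5))"
```

```text
meas [ 423.4 -225.6  352.2] [ 3.138e+00 -3.000e-03  1.051e+00] F [0.67 0.44 0.48] q [-0.49  0.02  1.78  0.    1.34  0.02] open 0.997 gf 0.0 t 1.3 cmd [ 420.    -230.     350.       1.047]
(657.5, 135.5, 260, 108.5) -> [0.4353, 0.0229, 0.09, 0, 0, np.float64(-0.846)]
```

Emit:
{"fn": "send_rows", "kwargs": {"targets": [0.4353,0.0229,0.09,0,0,-0.846,1,0.4353,0.0229,0.09,0,0,-0.846,1,0.4353,0.0229,0.09,0,0,-0.846,1,0.4353,0.0229,0.09,0,0,-0.846,1,0.4353,0.0229,0.09,0,0,-0.846,1,0.4353,0.0229,0.09,0,0,-0.846,1,0.4353,0.0229,0.09,0,0,-0.846,1,0.4353,0.0229,0.09,0,0,-0.846,1,0.4353,0.0229,0.09,0,0,-0.846,1,0.4353,0.0229,0.09,0,0,-0.846,1,0.4353,0.0229,0.09,0,0,-0.846,1,0.4353,0.0229,0.09,0,0,-0.846,1]}}

```text
clock: 2.3
eef_pos: [659.2, 139.8, 257.7]
tcp_rot: [-3.141, -0.001, 1.896]
contact_force: [-0.3, 0.0, -0.5]
opening: 1.0
grasp_force: 0.0
```

```bash
python3 - <<'E'
from rig import cams
from h import *
from mv import *
s=cams.grab_frame("scene");t=cams.grab_frame("top")
a=cv2.resize(s["color"][150:250,270:370],(400,400),interpolation=cv2.INTER_CUBIC)
b=cv2.resize(t["color"][100:200,150:250],(400,400),interpolation=cv2.INTER_CUBIC)
cv2.imwrite("pics/a1.png",np.hstack([a,b]))
plan((657.5,135.5,148,108.5))
E
```

```text
meas [657.5 136.1 258.8] [-3.14   0.     1.895] F [-0.33 -0.47  0.26] q [ 0.2   0.4   1.5  -0.    1.24 -0.12] open 1.001 gf 0.0 t 2.4 cmd [657.5   135.5   260.      1.894]
(657.5, 135.5, 148, 108.5) -> [0.0, 0.0, 0.112, 0, 0, np.float64(-0.0)]
```

View pics/a1.png

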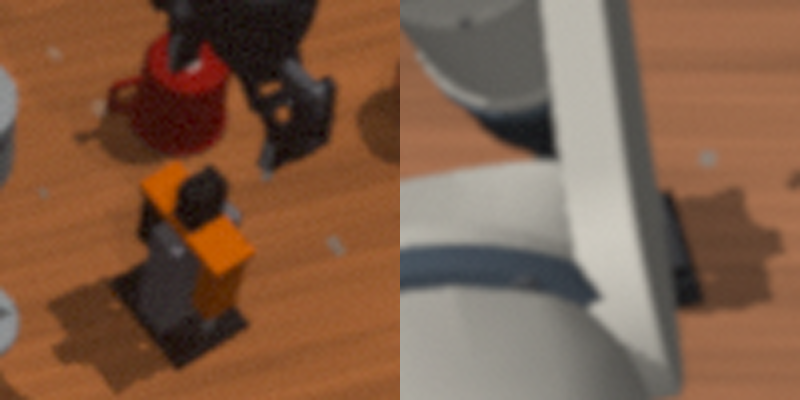

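The left panel shows the open fingers above the grip at about (205,195), lined up along the bridge. The top view is blocked by the arm. Descending.

Emit:
{"fn": "send_rows", "kwargs": {"targets": [0,0,0.03,0,0,0,1,0,0,0.06,0,0,0,1,0,0,0.08,0,0,0,1,0,0,0.095,0,0,0,1,0,0,0.105,0,0,0,1,0,0,0.112,0,0,0,1,0,0,0.112,0,0,0,1,0,0,0.112,0,0,0,1]}}

```text
clock: 3.07
eef_pos: [657.9, 135.0, 148.7]
tcp_rot: [3.141, 0.0, 1.892]
contact_force: [0.4, 0.1, -0.0]
opening: 1.002
grasp_force: 0.0
```

Emit:
{"fn": "send_rows", "kwargs": {"targets": [0,0,0,0,0,0,-1,0,0,0,0,0,0,-1,0,0,0,0,0,0,-1,0,0,0,0,0,0,-1,0,0,0,0,0,0,-1,0,0,0,0,0,0,-1,0,0,0,0,0,0,-1,0,0,0,0,0,0,-1,0,0,0,0,0,0,-1,0,0,0,0,0,0,-1,0,0,0,0,0,0,-1,0,0,0,0,0,0,-1], "grip_force": 60}}

```text
clock: 4.07
eef_pos: [657.8, 135.5, 148.4]
tcp_rot: [3.141, 0.0, 1.893]
contact_force: [-1.2, -0.2, 5.4]
opening: 0.246
grasp_force: 59.5
```

```bash
python3 - <<'E'
from rig import cams
from h import *
from mv import *
plan((657.5,135.5,370,108.5))
s=cams.grab_frame("scene");t=cams.grab_frame("top")
a=cv2.resize(s["color"][150:250,270:370],(400,400),interpolation=cv2.INTER_CUBIC)
cv2.imwrite("pics/a2.png",a)
E
```

```text
meas [657.8 135.5 148.4] [3.141 0.    1.893] F [-1.15 -0.23  5.4 ] q [ 0.2   0.5   1.6   0.    1.04 -0.12] open 0.246 gf 59.5 t 4.1 cmd [657.5   135.5   148.      1.894]
(657.5, 135.5, 370, 108.5) -> [0.0, 0.0, -0.222, 0, 0, np.float64(-0.0)]
```

View pics/a2.png

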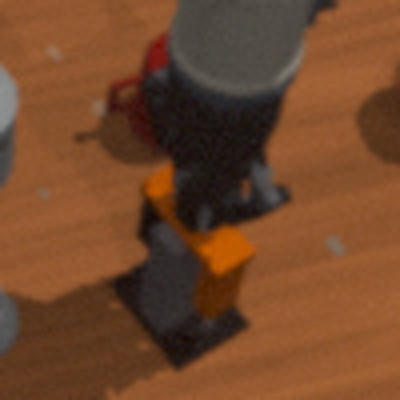

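Emit:
{"fn": "send_rows", "kwargs": {"targets": [0,0,-0.02,0,0,0,-1,0,0,-0.05,0,0,0,-1,0,0,-0.085,0,0,0,-1,0,0,-0.12,0,0,0,-1,0,0,-0.155,0,0,0,-1,0,0,-0.185,0,0,0,-1,0,0,-0.21,0,0,0,-1,0,0,-0.222,0,0,0,-1,0,0,-0.222,0,0,0,-1]}}

```text
clock: 4.92
eef_pos: [658.6, 135.6, 372.6]
tcp_rot: [3.137, 0.001, 1.893]
contact_force: [0.1, -0.3, -2.2]
opening: 0.25
grasp_force: 59.2
```

```bash
python3 - <<'E'
from rig import cams
from h import *
from mv import *
plan((430,60,340,93.7))
s=cams.grab_frame("scene")
a=cv2.resize(s["color"][100:250,270:420],(600,600),interpolation=cv2.INTER_CUBIC)
cv2.imwrite("pics/a3.png",a)
E
```

```text
meas [658.6 135.6 372.6] [3.137e+00 1.000e-03 1.893e+00] F [ 0.06 -0.28 -2.2 ] q [ 0.2   0.33  1.35 -0.    1.45 -0.12] open 0.25 gf 59.2 t 4.9 cmd [657.5   135.5   370.      1.894]
(430, 60, 340, 93.7) -> [0.0006, -0.2397, 0.03, 0, 0, np.float64(0.258)]
```

View pics/a3.png

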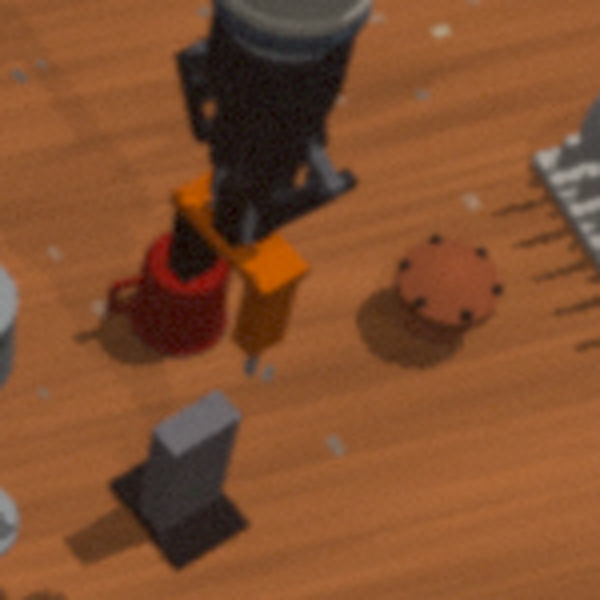

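The gauge is clear of its block, with the tip end at scene pixel (332.5,193).

Emit:
{"fn": "send_rows", "kwargs": {"targets": [0.0006,-0.2397,0.03,0,0,0.258,-1,0.0006,-0.2397,0.03,0,0,0.258,-1,0.0006,-0.2397,0.03,0,0,0.258,-1,0.0006,-0.2397,0.03,0,0,0.258,-1,0.0006,-0.2397,0.03,0,0,0.258,-1,0.0006,-0.2397,0.03,0,0,0.258,-1,0.0006,-0.2397,0.03,0,0,0.258,-1,0.0006,-0.2397,0.03,0,0,0.258,-1,0.0006,-0.2397,0.03,0,0,0.258,-1]}}

```text
clock: 5.72
eef_pos: [430.0, 60.1, 338.9]
tcp_rot: [-3.141, 0.0, 1.635]
contact_force: [0.9, 0.4, -1.6]
opening: 0.248
grasp_force: 60.9
```

```bash
python3 -c "
from mv import *
from h import *
from rig import cams
s=cams.grab_frame('scene');print(proj(s,(657.5+32.2+.8,135.5+10.8,370-128.4+1)),'seen 332.5 193.2')
plan((429.3,-185.4,200,93.7))"
```

```text
[330.93646166 193.2118205 ] seen 332.5 193.2
meas [430.6  60.3 339.1] [-3.141 -0.     1.635] F [-0.75  0.1  -2.34] q [ 0.14 -0.05  1.87  0.    1.32  0.07] open 0.248 gf 60.9 t 5.8 cmd [430.     60.    340.      1.635]
(429.3, -185.4, 200, 93.7) -> [-0.2448, -0.0165, 0.14, 0, 0, np.float64(-0.0)]
```

Emit:
{"fn": "send_rows", "kwargs": {"targets": [-0.2448,-0.0165,0.14,0,0,0,-1,-0.2448,-0.0165,0.14,0,0,0,-1,-0.2448,-0.0165,0.14,0,0,0,-1,-0.2448,-0.0165,0.14,0,0,0,-1,-0.2448,-0.0165,0.14,0,0,0,-1,-0.2448,-0.0165,0.14,0,0,0,-1,-0.2448,-0.0165,0.14,0,0,0,-1,-0.2448,-0.0165,0.14,0,0,0,-1,-0.2448,-0.0165,0.14,0,0,0,-1,-0.2448,-0.0165,0.14,0,0,0,-1]}}

```text
clock: 6.6
eef_pos: [429.8, -185.1, 199.5]
tcp_rot: [-3.141, -0.001, 1.634]
contact_force: [-0.0, 0.3, -2.4]
opening: 0.252
grasp_force: 60.8
```

```bash
python3 - <<'E'
from rig import cams
from h import *
from mv import *
plan()
s=cams.grab_frame("scene");t=cams.grab_frame("top")
p=proj(s,(463.2,-183.2,4));print("dot px",p,"tip pred",proj(s,(463.2,-183.2,71.6)), proj(t,(463.2,-183.2,71.6)))
a=cv2.resize(s["color"][140:220,155:255],(500,400),interpolation=cv2.INTER_CUBIC)
b=cv2.resize(t["color"][195:275,285:345],(300,400),interpolation=cv2.INTER_CUBIC)
cv2.imwrite("pics/a4.png",np.hstack([a,b]))
E
```

```text
meas [ 429.8 -185.1  199.5] [-3.141e+00 -1.000e-03  1.634e+00] F [-0.04  0.33 -2.36] q [-0.41  0.15  1.99  0.    1.01 -0.47] open 0.252 gf 60.8 t 6.6 cmd [ 429.3   -185.4    200.       1.635]
dot px [200.03815169 197.86438257] tip pred [197.52596757 186.55223511] [322.49091397 229.97513697]
```

View pics/a4.png

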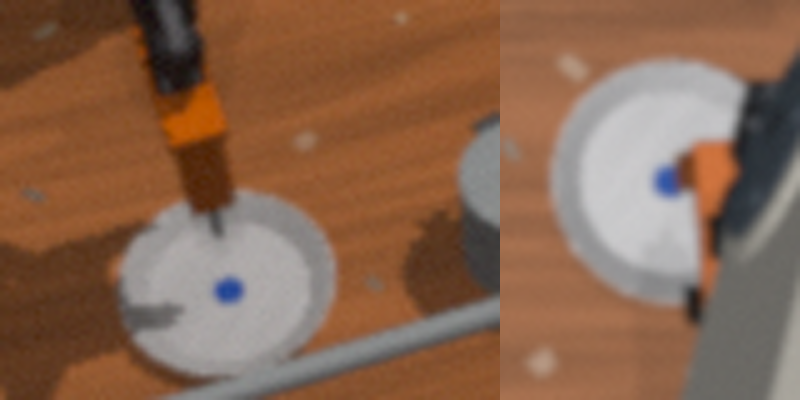

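The scene crop shows the tip end at about (198.4,186.6) against a prediction of (197.5,186.6), so the tip sits about 2 mm to +y. The blue dot is at (200.4,197.9), as measured. I'll shift 2 mm and descend.

Emit:
{"fn": "send_rows", "kwargs": {"targets": [-0.002,0,0.02,0,0,0,-1,-0.002,0,0.04,0,0,0,-1,-0.002,0,0.052,0,0,0,-1,-0.002,0,0.06,0,0,0,-1,-0.002,0,0.064,0,0,0,-1,-0.002,0,0.067,0,0,0,-1,-0.002,0,0.069,0,0,0,-1,-0.002,0,0.071,0,0,0,-1,-0.002,0,0.072,0,0,0,-1,-0.002,0,0.072,0,0,0,-1,-0.002,0,0.072,0,0,0,-1]}}

```text
clock: 7.62
eef_pos: [429.8, -187.3, 128.4]
tcp_rot: [3.141, 0.0, 1.635]
contact_force: [0.6, 1.5, -0.3]
opening: 0.25
grasp_force: 61.1
```

Emit:
{"fn": "send_rows", "kwargs": {"targets": [0,0,0,0,0,0,-1]}}

```text
clock: 7.7
eef_pos: [429.8, -187.3, 128.4]
tcp_rot: [3.141, 0.0, 1.635]
contact_force: [0.3, 0.9, -0.0]
opening: 0.25
grasp_force: 61.1
```

Emit:
{"fn": "send_rows", "kwargs": {"targets": [0,0,0,0,0,0,-1,0,0,0,0,0,0,-1,0,0,0,0,0,0,-1,0,0,0,0,0,0,-1,0,0,0,0,0,0,-1,0,0,0,0,0,0,-1,0,0,0,0,0,0,-1,0,0,0,0,0,0,-1,0,0,0,0,0,0,-1,0,0,0,0,0,0,-1,0,0,0,0,0,0,-1]}}

```text
clock: 8.62
eef_pos: [429.4, -187.2, 128.0]
tcp_rot: [-3.142, 0.0, 1.635]
contact_force: [1.4, 0.6, -0.1]
opening: 0.251
grasp_force: 61.1
```

```bash
echo '[429.3,-187.4,128,1.6354]'>cmd.json; python3 - <<'E'
from rig import cams
from h import *
from mv import *
s=cams.grab_frame("scene")
# blue remaining and dark (steel tip) pixels near the dot
h=cv2.cvtColor(s["color"],cv2.COLOR_BGR2HSV)
print("blue",blob(None,cv2.inRange(h,np.array([100,120,60]),np.array([130,255,255])),(190,185,212,208)),proj(s,(463.2,-183.2,4)))
print(s["color"][188:203,194:206].sum(2)//3)
# jar target: lid centre (482.8,11.5), tip offset (33.9,2.2+2)
plan((429.3,-187.4,250,93.7),(448.9,7.3,260,93.7))
E
```

```text
blue (array([200.85714286, 198.14285714]), 7) [200.03815169 197.86438257]
[[ 64  47  43  48  47  40  41  52  85 131 161 167]
 [ 79  48  43  48  46  47  44  48  77 124 160 167]
 [ 87  50  48  43  43  44  46  44  72 113 160 169]
 [101  60  42  47  46  41  48  42  60 105 154 169]
 [113  67  50  49  47  43  43  52  60  97 145 165]
 [135  91  49  41  43  48  52  72  89 115 144 163]
 [147 102  68  64  58  54  70 102 132 149 160 168]
 [151 123  99 100  88  69  74 104 133 153 165 168]
 [155 140 129 118  98  70  67  88 112 138 160 165]
 [143 123 109  96  74  60  65  80  93 127 159 166]
 [114 105  97  87  68  67  69  81  93 125 157 164]
 [ 98 101  99  91  77  74  87  96 112 140 162 166]
 [102 103 102 102  94  98 119 128 142 155 167 167]
 [101 101 107 116 121 130 149 156 159 164 164 168]
 [107 119 130 148 152 155 162 163 163 168 166 167]]
meas [ 429.4 -187.2  128. ] [3.142 0.    1.635] F [1.4  0.21 0.97] q [-0.41  0.25  2.05 -0.    0.84 -0.48] open 0.249 gf 61.1 t 8.7 cmd [ 429.3   -187.4    128.       1.635]
(429.3, -187.4, 250, 93.7) -> [0.0, 0.0, -0.122, 0, 0, np.float64(0.0)]
(448.9, 7.3, 260, 93.7) -> [0.193, 0.0321, -0.132, 0, 0, np.float64(0.0)]
```

The tip column lies on the dot, and the force there is about 2.3 N. Next is the jar.

Emit:
{"fn": "send_rows", "kwargs": {"targets": [0,0,-0.03,0,0,0,-1,0,0,-0.07,0,0,0,-1,0,0,-0.11,0,0,0,-1,0,0,-0.132,0,0,0,-1,0.04,0.0065,-0.132,0,0,0,-1,0.08,0.013,-0.132,0,0,0,-1,0.12,0.0195,-0.132,0,0,0,-1,0.155,0.026,-0.132,0,0,0,-1,0.18,0.03,-0.132,0,0,0,-1,0.193,0.0321,-0.132,0,0,0,-1,0.193,0.0321,-0.132,0,0,0,-1,0.193,0.0321,-0.132,0,0,0,-1]}}

```text
clock: 9.67
eef_pos: [448.4, 7.7, 259.5]
tcp_rot: [-3.14, 0.0, 1.637]
contact_force: [-0.1, 0.1, -1.4]
opening: 0.247
grasp_force: 60.9
```

Emit:
{"fn": "send_rows", "kwargs": {"targets": [0,0,0.015,0,0,0,-1,0,0,0.027,0,0,0,-1,0,0,0.034,0,0,0,-1,0,0,0.037,0,0,0,-1,0,0,0.04,0,0,0,-1,0,0,0.042,0,0,0,-1,0,0,0.044,0,0,0,-1,0,0,0.046,0,0,0,-1,0,0,0.047,0,0,0,-1,0,0,0.047,0,0,0,-1]}}

```text
clock: 10.5
eef_pos: [449.3, 7.3, 213.1]
tcp_rot: [3.141, 0.0, 1.635]
contact_force: [-0.8, -1.2, 0.1]
opening: 0.252
grasp_force: 61.3
```

Emit:
{"fn": "send_rows", "kwargs": {"targets": [0,0,0,0,0,0,-1]}}

```text
clock: 10.58
eef_pos: [449.3, 7.4, 213.2]
tcp_rot: [3.141, 0.0, 1.635]
contact_force: [-0.5, -0.1, 0.7]
opening: 0.25
grasp_force: 61.3
```

```bash
echo '[448.9,7.3,213,1.6354]'>cmd.json; python3 - <<'E'
from rig import cams
from h import *
from mv import *
s=cams.grab_frame("scene")
p=proj(s,(482.8,11.5,89)).round().astype(int);print(p)
print(s["color"][p[1]-9:p[1]+6,p[0]-6:p[0]+7].sum(2)//3)
plan()
E
```

```text
[260 174]
[[ 84  58  52  46  46  38  46  45  46  52  80 111 129]
 [ 95  63  48  43  39  40  45  42  42  49  81 115 135]
 [ 99  67  41  50  46  44  42  39  46  51  79 116 132]
 [113  82  53  41  47  42  49  46  50  58  85 118 136]
 [117  92  60  43  38  45  50  60  67  81 106 128 134]
 [125 110  75  58  52  52  63  83  98 118 126 135 137]
 [130 118  98  84  71  65  78 108 121 132 137 137 135]
 [133 126 118 106  87  70  81 115 131 134 138 139 139]
 [129 119 115 104  88  73  83 111 132 138 142 139 139]
 [106  98  94  89  75  73  88 112 129 140 143 140 140]
 [ 89  86  87  84  85  86 101 113 132 140 141 140 141]
 [ 86  86  84  86  99 115 122 131 132 138 140 139 138]
 [ 84  84  84  87 102 127 137 138 138 142 136 143 137]
 [ 90 100 100 100 113 134 137 139 141 137 140 140 140]
 [105 125 129 130 131 137 138 139 137 140 142 138 140]]
meas [449.3   7.4 213.3] [3.141 0.    1.635] F [-0.18  0.36  1.09] q [ 0.01  0.1   2.01 -0.    1.03 -0.05] open 0.25 gf 61.3 t 10.6 cmd [448.9     7.3   213.      1.635]
```

Emit:
{"fn": "send_rows", "kwargs": {"targets": [0,0,0,0,0,0,-1,0,0,0,0,0,0,-1,0,0,0,0,0,0,-1,0,0,0,0,0,0,-1,0,0,0,0,0,0,-1,0,0,0,0,0,0,-1,0,0,0,0,0,0,-1,0,0,0,0,0,0,-1,0,0,0,0,0,0,-1,0,0,0,0,0,0,-1,0,0,0,0,0,0,-1]}}

```text
clock: 11.55
eef_pos: [449.1, 7.4, 213.0]
tcp_rot: [3.141, 0.0, 1.635]
contact_force: [0.5, -0.5, -0.1]
opening: 0.249
grasp_force: 61.3
```

```bash
python3 - <<'E'
from mv import *
plan((455.2,191,256,93.7))
E
```

```text
meas [449.1   7.4 213. ] [3.141 0.    1.635] F [ 0.55 -0.48 -0.07] q [ 0.01  0.1   2.01 -0.    1.03 -0.05] open 0.249 gf 61.3 t 11.6 cmd [448.9     7.3   213.      1.635]
(455.2, 191, 256, 93.7) -> [0.1829, 0.0181, -0.043, 0, 0, np.float64(0.0)]
```

Emit:
{"fn": "send_rows", "kwargs": {"targets": [0,0,-0.025,0,0,0,-1,0,0,-0.043,0,0,0,-1,0,0,-0.05,0,0,0,-1,0.04,0.004,-0.05,0,0,0,-1,0.08,0.008,-0.05,0,0,0,-1,0.12,0.012,-0.05,0,0,0,-1,0.15,0.015,-0.05,0,0,0,-1,0.17,0.017,-0.048,0,0,0,-1,0.1829,0.0181,-0.043,0,0,0,-1,0.1829,0.0181,-0.043,0,0,0,-1,0.1829,0.0181,-0.043,0,0,0,-1,0.1829,0.0181,-0.043,0,0,0,-1]}}

```text
clock: 12.55
eef_pos: [455.1, 190.2, 255.5]
tcp_rot: [-3.141, 0.001, 1.635]
contact_force: [0.1, 0.4, -2.6]
opening: 0.254
grasp_force: 60.9
```

Emit:
{"fn": "send_rows", "kwargs": {"targets": [0,0,0.016,0,0,0,-1,0,0,0.03,0,0,0,-1,0,0,0.038,0,0,0,-1,0,0,0.041,0,0,0,-1,0,0,0.044,0,0,0,-1,0,0,0.046,0,0,0,-1,0,0,0.048,0,0,0,-1,0,0,0.05,0,0,0,-1,0,0,0.052,0,0,0,-1,0,0,0.052,0,0,0,-1]}}

```text
clock: 13.38
eef_pos: [455.7, 191.2, 204.1]
tcp_rot: [3.141, -0.0, 1.635]
contact_force: [0.6, -0.1, 0.5]
opening: 0.251
grasp_force: 61.3
```

```bash
echo '[455.2,191,204,1.6354]'>cmd.json; python3 - <<'E'
from rig import cams
from h import *
from mv import *
s=cams.grab_frame("scene")
p=proj(s,(489.1,195.1,80)).round().astype(int);print(p)
print(s["color"][p[1]-9:p[1]+6,p[0]-6:p[0]+7].sum(2)//3)
plan()
E
```

```text
[316 165]
[[ 87  87  67  49  39  46  38  41  38  39  44  48  54]
 [ 82  76  61  44  44  43  42  44  37  42  42  48  61]
 [ 68  60  54  43  47  43  44  46  44  43  41  50  66]
 [ 62  50  54  45  42  43  41  44  44  44  45  48  55]
 [ 54  58  55  54  44  39  45  46  48  48  50  53  58]
 [ 51  50  57  55  52  53  57  56  61  61  56  57  58]
 [ 59  54  58  63  69  65  67  82  99  84  64  54  51]
 [ 49  52  54  81 102  83  81 117 150 132  88  60  51]
 [ 44  44  55  93 121  91  93 140 172 165 110  64  55]
 [ 37  38  43  77 100 103 123 163 178 164 111  65  58]
 [ 37  28  39  53  83 117 153 171 173 144  95  61  56]
 [ 40  34  40  43  59  93 119 134 129 103  72  59  54]
 [ 34  34  32  36  51  53  75  82  81  64  62  57  58]
 [ 39  44  44  46  48  54  62  57  54  56  58  56  55]
 [ 42  47  50  53  49  51  57  58  62  57  59  54  57]]
meas [455.7 191.2 204.2] [ 3.141 -0.     1.635] F [ 0.53 -0.43  0.21] q [ 0.39  0.18  1.94 -0.    1.03  0.33] open 0.248 gf 61.3 t 13.4 cmd [455.2   191.    204.      1.635]
```

Emit:
{"fn": "send_rows", "kwargs": {"targets": [0,0,0,0,0,0,-1,0,0,0,0,0,0,-1,0,0,0,0,0,0,-1,0,0,0,0,0,0,-1,0,0,0,0,0,0,-1,0,0,0,0,0,0,-1,0,0,0,0,0,0,-1,0,0,0,0,0,0,-1,0,0,0,0,0,0,-1,0,0,0,0,0,0,-1,0,0,0,0,0,0,-1]}}

```text
clock: 14.35
eef_pos: [455.5, 191.2, 204.0]
tcp_rot: [3.141, -0.0, 1.635]
contact_force: [1.1, -0.1, 0.8]
opening: 0.249
grasp_force: 61.3
```

The tip is on the white dot too, at column 315.5 with the dot's white showing either side. Now lift and go over the rail.

Emit:
{"fn": "send_rows", "kwargs": {"targets": [0,0,-0.03,0,0,0,-1,0,0,-0.07,0,0,0,-1,0,0,-0.11,0,0,0,-1,0,0,-0.145,0,0,0,-1,0,0,-0.165,0,0,0,-1,0,0,-0.171,0,0,0,-1,0,0,-0.171,0,0,0,-1]}}

```text
clock: 14.93
eef_pos: [455.6, 191.3, 375.8]
tcp_rot: [3.14, -0.001, 1.635]
contact_force: [0.8, -1.2, -2.0]
opening: 0.248
grasp_force: 61.0
```

```bash
echo '[455.2,191,375,1.6354]'>cmd.json; python3 - <<'E'
from mv import *
plan((639,-130,375,93.7))
E
```

```text
meas [455.6 191.3 375.8] [ 3.140e+00 -1.000e-03  1.635e+00] F [ 0.82 -1.16 -2.04] q [0.39 0.03 1.72 0.   1.39 0.33] open 0.248 gf 61.0 t 14.9 cmd [455.2   191.    375.      1.635]
(639, -130, 375, 93.7) -> [-0.3322, 0.1627, -0.0, 0, 0, np.float64(0.0)]
```

Emit:
{"fn": "send_rows", "kwargs": {"targets": [-0.035,0.017,0,0,0,0,-1,-0.07,0.034,0,0,0,0,-1,-0.105,0.051,0,0,0,0,-1,-0.14,0.069,0,0,0,0,-1,-0.175,0.086,0,0,0,0,-1,-0.21,0.103,0,0,0,0,-1,-0.245,0.12,0,0,0,0,-1,-0.28,0.137,0,0,0,0,-1,-0.31,0.152,0,0,0,0,-1,-0.3322,0.1627,0,0,0,0,-1,-0.3322,0.1627,0,0,0,0,-1,-0.3322,0.1627,0,0,0,0,-1]}}

```text
clock: 15.93
eef_pos: [638.2, -130.8, 371.2]
tcp_rot: [-3.136, -0.002, 1.633]
contact_force: [-0.0, 0.8, -2.0]
opening: 0.25
grasp_force: 60.9
```

```bash
python3 - <<'E'
from rig import cams
from h import *
from mv import *
plan((639,-130,300,93.7))
s=cams.grab_frame("scene")
print("tip pred",proj(s,(672.9,-125.8,246.6)),"bar under",proj(s,(639,-126,190)))
cv2.imwrite("pics/a5.png",cv2.resize(s["color"][130:270,160:300],(600,600),interpolation=cv2.INTER_CUBIC))
E
```

```text
meas [ 638.2 -130.8  371.2] [-3.136e+00 -2.000e-03  1.633e+00] F [-0.02  0.78 -2.02] q [-0.2   0.31  1.4   0.    1.45 -0.27] open 0.25 gf 60.9 t 15.9 cmd [ 639.    -130.     375.       1.635]
(639, -130, 300, 93.7) -> [0.0, 0.0, 0.075, 0, 0, np.float64(-0.0)]
tip pred [227.66609163 211.21508276] bar under [225.99299062 211.02064307]
```

View pics/a5.png

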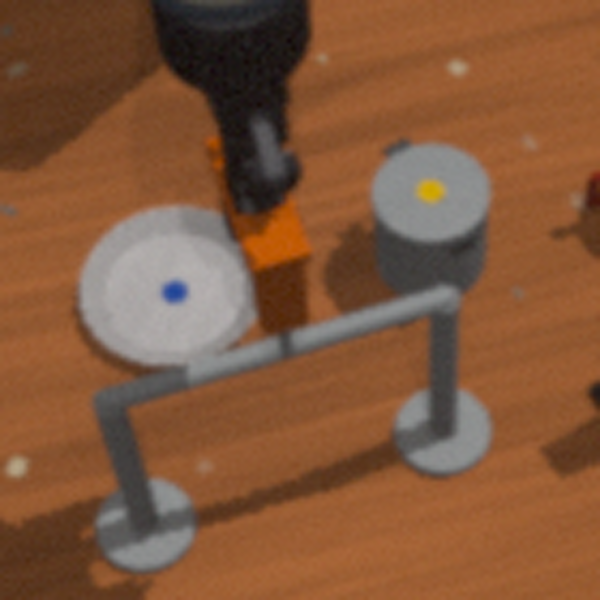

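The tip is at (226.6,211.8), within a pixel of the prediction, so the bar lies between the legs. Wares are undisturbed. Lowering.

Emit:
{"fn": "send_rows", "kwargs": {"targets": [0,0,0.015,0,0,0,-1,0,0,0.03,0,0,0,-1,0,0,0.045,0,0,0,-1,0,0,0.06,0,0,0,-1,0,0,0.075,0,0,0,-1,0,0,0.085,0,0,0,-1,0,0,0.095,0,0,0,-1,0,0,0.1,0,0,0,-1,0,0,0.1,0,0,0,-1]}}

```text
clock: 16.73
eef_pos: [638.3, -129.4, 273.7]
tcp_rot: [-3.14, -0.001, 1.635]
contact_force: [0.0, -0.9, -2.2]
opening: 0.25
grasp_force: 60.9
```

Emit:
{"fn": "send_rows", "kwargs": {"targets": [0,0,0.01,0,0,0,-1,0,0,0.02,0,0,0,-1,0,0,0.03,0,0,0,-1,0,0,0.037,0,0,0,-1,0,0,0.043,0,0,0,-1,0,0,0.048,0,0,0,-1,0,0,0.052,0,0,0,-1,0,0,0.054,0,0,0,-1,0,0,0.054,0,0,0,-1]}}

```text
clock: 17.48
eef_pos: [639.0, -130.0, 220.6]
tcp_rot: [-3.141, -0.0, 1.635]
contact_force: [-0.0, 0.2, -2.5]
opening: 0.249
grasp_force: 61.0
```

Slowly down until the bar carries it.

Emit:
{"fn": "send_rows", "kwargs": {"targets": [0,0,0.001,0,0,0,-1,0,0,0.002,0,0,0,-1,0,0,0.003,0,0,0,-1,0,0,0.004,0,0,0,-1,0,0,0.0045,0,0,0,-1,0,0,0.0045,0,0,0,-1]}}

```text
clock: 17.98
eef_pos: [639.1, -130.0, 216.6]
tcp_rot: [3.141, 0.0, 1.635]
contact_force: [-0.2, -1.0, -1.8]
opening: 0.251
grasp_force: 61.1
```

Emit:
{"fn": "send_rows", "kwargs": {"targets": [0,0,0.0005,0,0,0,-1,0,0,0.001,0,0,0,-1,0,0,0.001,0,0,0,-1,0,0,0.001,0,0,0,-1]}}

```text
clock: 18.32
eef_pos: [639.2, -130.0, 216.4]
tcp_rot: [3.141, 0.0, 1.635]
contact_force: [-2.4, 0.6, 6.2]
opening: 0.244
grasp_force: 62.1
```

Force rose to +6 N, so the bar carries the gauge. Releasing.

Emit:
{"fn": "send_rows", "kwargs": {"targets": [0,0,-0.0005,0,0,0,-1,0,0,-0.0005,0,0,0,-0.4,0,0,-0.0005,0,0,0,-0.3,0,0,-0.0005,0,0,0,0,0,0,-0.0005,0,0,0,0.5,0,0,-0.0005,0,0,0,1,0,0,-0.0005,0,0,0,1,0,0,-0.0005,0,0,0,1,0,0,-0.0005,0,0,0,1,0,0,-0.0005,0,0,0,1,0,0,-0.0005,0,0,0,1,0,0,-0.0005,0,0,0,1]}}

```text
clock: 19.32
eef_pos: [639.1, -130.0, 216.0]
tcp_rot: [3.142, -0.0, 1.635]
contact_force: [-0.6, -0.4, -0.8]
opening: 0.998
grasp_force: 0.0
```

Emit:
{"fn": "send_rows", "kwargs": {"targets": [0,0,-0.01,0,0,0,1,0,0,-0.025,0,0,0,1,0,0,-0.045,0,0,0,1,0,0,-0.07,0,0,0,1,0,0,-0.1,0,0,0,1,0,0,-0.13,0,0,0,1,0,0,-0.15,0,0,0,1,0,0,-0.15,0,0,0,1,0,0,-0.15,0,0,0,1,0,0,-0.15,0,0,0,1]}}

```text
clock: 20.15
eef_pos: [638.7, -129.9, 365.5]
tcp_rot: [-3.141, -0.0, 1.635]
contact_force: [0.1, -0.8, -0.4]
opening: 1.001
grasp_force: 0.0
```

```bash
python3 - <<'E'
from rig import cams
from h import *
from mv import *
plan()
s=cams.grab_frame("scene")
cv2.imwrite("pics/a6.png",cv2.resize(s["color"][110:270,150:350],(750,600),interpolation=cv2.INTER_CUBIC))
E
```

```text
meas [ 638.7 -129.9  365.5] [-3.141 -0.     1.635] F [ 0.14 -0.76 -0.41] q [-0.2   0.31  1.41 -0.    1.43 -0.27] open 1.001 gf 0.0 t 20.1 cmd [ 639.    -130.     300.       1.635]
```

View pics/a6.png

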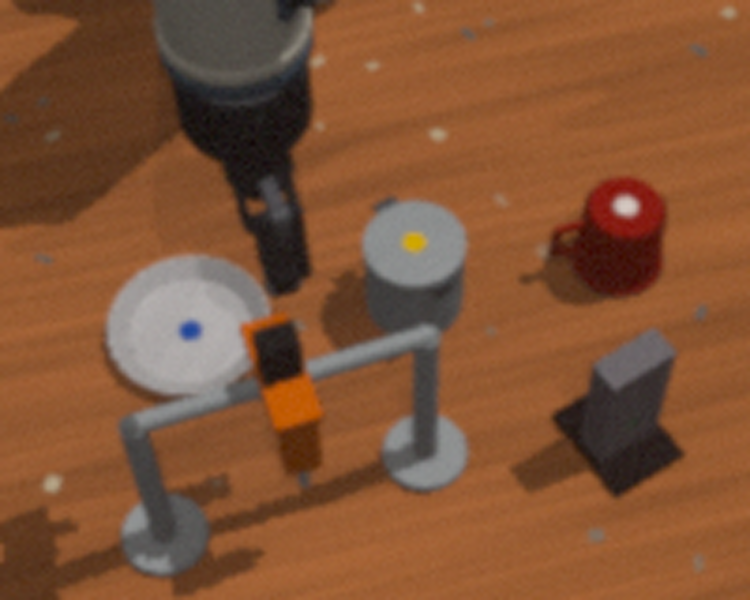

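The gauge hangs astride the bar at about (280,385), square to it, and the hand is clear. All wares are standing. I'll check it is still, then hand in.

```bash
python3 - <<'E'
from rig import r,cams
from h import *
for i in range(12):
    s=cams.grab_frame("scene")
    if i%3==0 or i==11:
        m=cv2.inRange(cv2.cvtColor(s["color"],cv2.COLOR_BGR2HSV),np.array([5,190,150]),np.array([20,255,255]))
        print(blob(None,m,(205,190,245,245)))
print(r.sign_off())
E
```

```text
(array([226.48913043, 213.70108696]), 184)
(array([226.56593407, 213.87912088]), 182)
(array([226.58152174, 213.65217391]), 184)
(array([226.6043956 , 213.87912088]), 182)
(array([226.49726776, 213.8852459 ]), 183)
the job is handed in; nothing more can be done
None
```

The tip was pressed on the blue, yellow and white dots in turn, and the thermometer now hangs still astride the rail with the hand clear and the wares standing; the job is handed in at about 21 s, and the sign-off gave no verdict.

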